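Raise the spray-cabinet sash to its working mark

ROBOT

A 6-joint arm with a two-finger parallel gripper is mounted at the origin on the work surface. World frame = base frame: x ahead of the robot, y to its left, z up, the work surface at z = 0. Lengths are in mm, angles in rad, forces in N, time in s.
With the tool pointing down it reaches from about 350 to 875 mm from the base axis. Payload 4.2 kg.
Tool frame: the origin (TCP) lies at the very end of the fingers, on their centre line; the grasp point (between the pads) lies 19 mm behind it; z points along the fingers, y is the line along which they close (so a half turn about z gives the same grasp; the last joint's range is limited). The gripper opens to 85 mm and grips with 20 to 120 N. Pads are 22 mm wide; open, the fingers measure 114 mm over their backs; the gripper's body (76 mm by 85 mm) begins 54 mm behind the grasp point. The pads swing forward as they close: fully open they stand 13 mm farther back than shut.
Start: joints at [-0.985, 0.385, 0.008, 0, -1.194, -0.259], TCP at [200.649, -591.895, 231.312] pointing down, gripper open.
Joint ranges: [-3.14, 3.14], [-1.21, 2.06], [-1.07, 1.41], [-3.16, 2.05], [-2.99, -0.16], [-3.1, 3.1]. Speed limits (rad/s): [2.79, 2.79, 3.14, 3.14, 3.14, 3.14].

INTERFACE

Orientations are given as a unit quaternion [x, y, z, w].
In Python, from bench import arm gives the robot as it stands.
- The arm moves only by the tool servo_tool, never from a script. Its argument "rows" is a list that holds one entry, the list of rows, each a list of 7 numbers: the finger opening in mm, from 0 to 85.4, then the shift along the tool's x, y, z in mm, then the turn, a rotation vector about the tool's x, y, z in rad. A call has 1 to 10 rows; each row is the pose to reach, as a shift and turn from the pose commanded when the call began, along the tool's axes at that moment; what a row does not reach only later rows make up. A row lasts 1/8 s, in which the tool goes at most 62.5 mm and 10.7 degrees, less where a joint would pass 70% of its speed; a pose out of reach is approached as far as the arm can. A call with a gripper value outside its range is refused whole. The fingers move at their own pace and stop on an object; the grip force is fixed at half the most. Time passes only in rows, so rows that repeat a pose let the fingers close. It gives the time, the measured TCP pose, the force, the opening and the grip force at its end, in the units of the state.
- arm.read_state(): the state, without advancing time (a new reading comes with each control period).
- arm.get_image(name): name is "scene" or "side" or "wrist"; returns the picture (384x512x3 uint8, red, green, blue); there is no depth.
- arm.camera_params(name): a dict with "intrinsics" (3x3 intrinsics, pixels), "R" (3x3) and "t" (3): a world point X has camera coordinates R X + t. Camera axes: x right, y down, z forward; pixel columns grow to the right and rows downward; lengths in mm; the calibration is good to about 2 mm. The wrist camera is an equidistant fisheye: a pixel r from the principal point sees the ray r / f radians off the axis. A picture is of the moment at which its call begins: read the wrist's pose just before it. camera_params takes no time and is no camera call; for the wrist camera it gives the pose at the moment of the call.
- arm.job_done(): hands the job in; it is judged then, once.
The state is a dict: "clock": time; "joints": joint angles; "joint_vel": joint speeds; "joint_efforts": joint torques, N m; "position": TCP position; "ee_rot": TCP orientation; "contact_force": force on the tool from outside, world axes, zero at the start; "wrist_torque": the same for the moment, N m; "gripper_width": finger opening in mm; "grasp_force": force on a finger pad.
Only numpy, scipy, OpenCV 4.12 (cv2) and the standard library are available. Lean on these libraries where they do the work, as an engineer would, in place of code of your own. Each camera call takes 0.05 s, during which the arm holds its last target. There are 200 camera calls.

TASK

Open the clear spray cabinet for work: with your fingertips beneath the sash's metal lip, push the window up until the lip is level with the pointer of the height marker on the right-hand post, without running well past it, then take your hand away and leave the sash standing there. Push steadily, do not pinch the lip, and leave the spray can, the jar and the roll of tape where they are.

Things in the scene. Friction and masses are not known exactly. Their poses are not given: they have to be found in the camera images.
- booth: Bench-top spray cabinet (sizes in mm), 560 wide, 270 deep: white plinth 90 high, clear chamber, two front aluminium posts 40 x 40 x 600 tall, the clear sash sliding straight up between them. Origin: on the bench below the middle of the lip's front edge; -x points out of the front (to the robot), z up. In this frame: post faces x=33, sash panel x=45, plinth front x=53, post centres y=+-260.
- lip (a point): Dark metal finger lip along the foot of the sash, 460 mm wide, moving with it; sticks out 45 from the sash panel, open to the bench below. Level flange 12 thick, flat underside; a steep slope (42 deg) covers its top up to the panel. This point: middle of the flange's front edge, half-way up its thickness (underside 6 lower); -x to the front. Sash fully down: 104 above the bench.
- marker: Height marker: dark steel clamp collar, 12 mm high, round the right-hand (-y) post, with a pointer tongue 30 wide sticking out to the front beside the right end of the lip, and a black thumbscrew on the outer side. Clamped 200 to 300 mm above the bench. Origin: on the tongue's front edge, half-way up its thickness. Lip and marker are level when both origins are equally high.
- sash (a joint): Height of the sash above fully down, m, 0 to 0.235 (stop). Balanced by counterweights inside the posts, with rubbing in the guides: takes about 2 to 6 N to push up and stays wherever it is left. Starts open by 0 to 0.05.
- spray_can: Aerosol can of fixative, aluminium with paper label and white cap, 53 mm diameter, 182 mm tall, standing loose near the cabinet's front. Origin under its centre.
- jar: Closed glass jar with dark lid, 68 mm diameter, 85 mm tall, standing loose near the cabinet's front. Origin under its centre.
- tape: Roll of paper tape lying flat, 96 mm diameter, 25 mm high. Origin under its centre.

How it is judged (in metres and radians):
On the way:
1. the fingers push the sash up by its lip (contact force between the fingers and sash_c0 above 0.5 N and velocity of joint sash above 0.005 m/s), for 0.2 s.
At the end, for the whole second after the job is handed in: The sash stands still with its lip level with the marker's pointer to within 8 mm either way, and the spray can, jar and tape are within 20 mm of where they stood (z of lip in the frame of marker between -0.008 and 0.008 m and velocity of joint sash between -0.005 and 0.005 m/s and distance of each of spray_can, jar, tape from where it was at the start of the episode below 0.02 m); the robot touches nothing.
It fails at once if the sash is pushed more than 20 mm past the marker (z of lip in the frame of marker above 0.02 m).
It fails at once if the sash is flung up (faster than 0.4 m/s) (velocity of joint sash above 0.4 m/s).
It fails at once if the lip is pinched or pressed from its sloping top side (more than 3 N) (contact force between the fingers and sash_c1 above 3 N).
It fails at once if the spray can, jar or tape is lifted or tipped (height (world z) of any of spray_can, jar, tape above 0.012 m or angle between any of spray_can, jar, tape's own z axis and vertical above 0.4 rad).
It also fails if it takes over 50 s, if anything falls off the work surface, if the arm or the gripper's body presses on something with over 40 N, if the wrist force passes 120 N, or if a joint passes its speed limit or range.

## Working session

There is one attempt and no reset: what is moved stays moved. The work goes in short steps, Python scripts to look and compute and a tool call to move; the robot and the scene stay as the last step left them, time stands still between calls to the robot, and variables do not carry over. Pictures are saved under pics/ and viewed, at most 10 in all, crops included, and the job is handed in when it is done.

Besides the shell and the picture viewer there is one more tool, called after "Request:" as name(argument=value, ...), one argument or row to a line, values as JSON. servo_tool: Moves the arm, as the interface text tells. Its arguments: {"type":"object","properties":{"rows":{"type":"array"}},"required":["rows"]}

```bash
mkdir -p pics
python3 - <<'E'
from bench import arm
import cv2
s=arm.read_state();print(s['clock'],s['position'],s['ee_rot'],s['contact_force'])
for n in("scene","side"):
    cv2.imwrite(f"pics/{n}0.png",arm.get_image(n)[:,:,::-1])
    p=arm.camera_params(n);print(n,p)
E
```

```text
0.0 [ 200.46464635 -591.36194253  230.19659135] [-1.62579986e-01  9.86694747e-01  1.08139260e-03 -2.34105630e-04] [ 0.15744037 -0.46836577 -0.08305683]
scene {'intrinsics': array([[482.89175974,   0.        , 248.06206301],
       [  0.        , 482.89175974, 194.09157214],
       [  0.        ,   0.        ,   1.        ]]), 'R': array([[ 0.93057093, -0.36600246, -0.0089408 ],
       [-0.34825689, -0.87739092, -0.3300035 ],
       [ 0.11293752,  0.31020536, -0.94393737]]), 't': array([-529.30649434,  297.35534419, 1184.49915152])}
side {'intrinsics': array([[430.62064293,   0.        , 254.0951418 ],
       [  0.        , 430.62064293, 189.93318608],
       [  0.        ,   0.        ,   1.        ]]), 'R': array([[-0.48906846, -0.87224117, -0.00271513],
       [-0.6553615 ,  0.36951392, -0.65875699],
       [ 0.57559825, -0.32039787, -0.75235089]]), 't': array([ 294.39031212,  485.58232528, 1095.71746178])}
```

View pics/scene0.png

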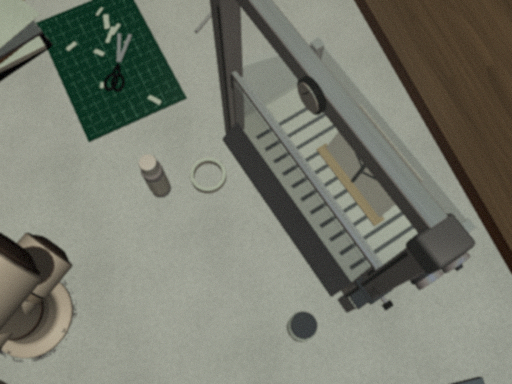

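View pics/side0.png

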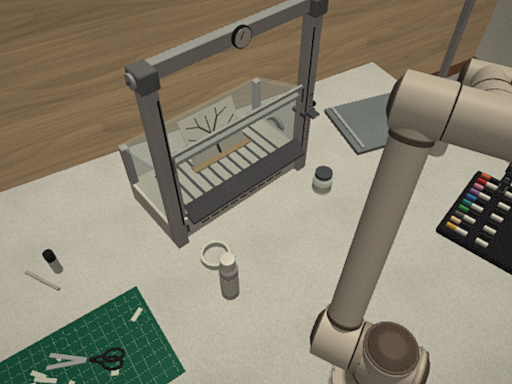

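The scene view shows the cabinet with its dark lip running from (225,135) to (340,295), the marker near (350,300), the can at (150,165), the tape at (208,175) and the jar at (302,325). The side view shows the marker near (308,110) and the lip from (187,218) to (308,150). I'll zoom in on both.

Run:
```python
import cv2
a=cv2.imread("pics/scene0.png")[110:320,210:450]; cv2.imwrite("pics/sc.png",cv2.resize(a,None,fx=2.8,fy=2.8,interpolation=cv2.INTER_CUBIC))
a=cv2.imread("pics/side0.png")[80:250,150:340]; cv2.imwrite("pics/si.png",cv2.resize(a,None,fx=3.5,fy=3.5,interpolation=cv2.INTER_CUBIC))
```

```text
(no output)
```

View pics/sc.png

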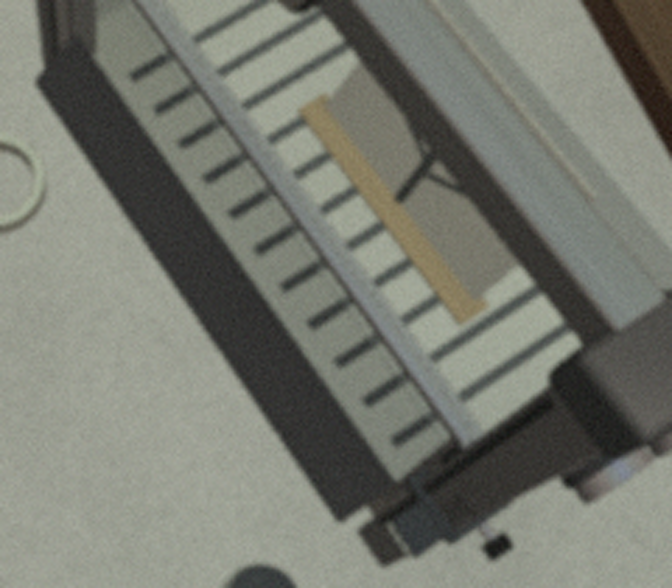

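View pics/si.png

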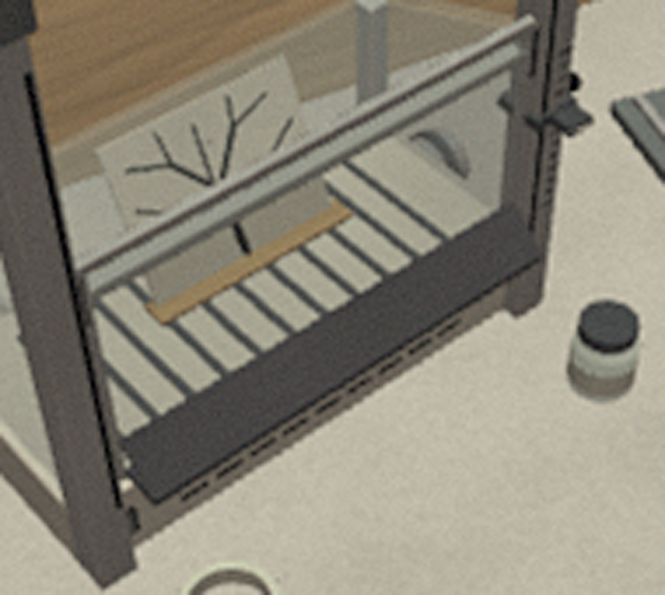

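The crops give the lip's front corners as scene (223.6,139.3) and (332.1,295.7), side (194.3,223.4) and (305.1,154.9). The middle of the tongue's front edge is at scene (342.9,305.4) and side (316.3,116.3). Next I'll triangulate and fit.

```bash
cat > h.py <<'E'
from bench import arm
import numpy as np, cv2
from scipy.optimize import least_squares
P={n:arm.camera_params(n) for n in("scene","side")}
def proj(n,X):
    p=P[n];c=p['R']@np.asarray(X,float)+p['t'];u=p['intrinsics']@c;return u[:2]/u[2]
def tri(a,b):
    r=least_squares(lambda X:np.r_[proj("scene",X)-a,proj("side",X)-b],[500,0,100]);return r.x,abs(r.fun).max()
def ray(n,uv,z):
    return least_squares(lambda X:proj(n,[*X,z])-uv,[500,0]).x
E
python3 - <<'E'
from h import *
for n in P: print(n,-P[n]['R'].T@P[n]['t'])
L=tri((223.6,139.3),(194.3,223.4));R=tri((332.1,295.7),(305.1,154.9));M=tri((342.9,305.4),(316.3,116.3))
print(L,R,M,np.linalg.norm(L[0]-R[0]))
d=L[0]-R[0]; print('yaw of booth +y',np.arctan2(-d[0],d[1]))
for a,z in (((148,162),182),((163,193),0),((208,175),12),((303,325),85)): print(a,ray("scene",a,z))
for a,z in (((227,260),182),((230,297),0),((215,254),12),((323,173),85)): print(a,ray("side",a,z))
s=arm.read_state(); p=arm.camera_params("wrist");print(p['R'],-p['R'].T@p['t'])
E
```

```text
scene [ 462.33889083 -300.26858377 1211.4888911 ]
side [-168.48407279  428.41546853 1145.04406469]
(array([587.57558854, 212.73824961, 123.41530279]), np.float64(0.7152891580557821)) (array([ 677.4837526 , -235.38870565,  116.82616611]), np.float64(1.8824979666072181)) (array([ 661.26838632, -265.67473648,  277.49765267]), np.float64(2.089165990791628)) 457.1046518251206
yaw of booth +y 0.19800222742484636
(148, 162) [398.85025419 196.8860668 ]
(163, 193) [397.75563103 184.34492702]
(208, 175) [526.17681789 183.65225575]
(303, 325) [ 597.80884045 -266.8234839 ]
(227, 260) [391.54206157 198.24498017]
(230, 297) [381.56774459 203.75582577]
(215, 254) [527.90762685 180.20053418]
(323, 173) [ 594.39345927 -263.56665792]
[[-0.32171931  0.94683163  0.00255866]
 [ 0.91055013  0.30864821  0.27501771]
 [ 0.25960574  0.09080829 -0.96143576]] [ 134.71407209 -614.21403357  373.22493429]
```

Request:
servo_tool(
  rows=[
    [[0, -270, 173, -100, 0, 0, 0], [0, -270, 173, -100, 0, 0, 0], [0, -270, 173, -100, 0, 0, 0], [0, -270, 173, -100, 0, 0, 0], [0, -270, 173, -100, 0, 0, 0], [0, -270, 173, -100, 0, 0, 0], [0, -270, 173, -100, 0, 0, 0]],
  ],
)

```text
clock: 0.98
position: [401.8, -340.1, 331.6]
ee_rot: [-0.164, 0.986, -0.0, 0.0]
contact_force: [-0.4, -0.3, 1.0]
gripper_width: -0.3
grasp_force: 0.0
```

```bash
cat > st.py <<'E'
from bench import arm
import numpy as np, json
from scipy.spatial.transform import Rotation as Ro
np.set_printoptions(precision=3,suppress=True)
def st():
    s=arm.read_state();R=Ro.from_quat(s['ee_rot']).as_matrix()
    print(round(s['clock'],2),'j',np.array(s['joints']),'p',np.array(s['position']).round(1),'F',np.array(s['contact_force']).round(1),'w',s['gripper_width'])
    print('tool axes x',R[:,0],'y',R[:,1],'z',R[:,2])
    open('log.jsonl','a').write(json.dumps(dict(j=list(map(float,s['joints'])),p=list(map(float,s['position'])),q=list(map(float,s['ee_rot']))))+'\n')
    return s,R
E
python3 -c "from st import *;st()"
```

```text
0.97 j [-0.394  0.158 -0.054 -0.    -1.357 -0.847] p [ 401.8 -340.1  331.6] F [-0.4 -0.3  1. ] w -0.2837074865174953
tool axes x [-0.946 -0.324 -0.001] y [-0.324  0.946 -0.   ] z [ 0.001 -0.    -1.   ]
```

Request:
servo_tool(
  rows=[
    [[0, 0, 0, 0, 0.128, 0.113, -0.036], [0, 0, 0, 0, 0.256, 0.227, -0.073], [0, 0, 0, 0, 0.256, 0.227, -0.073]],
  ],
)

```text
clock: 1.35
position: [399.3, -340.3, 328.8]
ee_rot: [-0.198, 0.965, -0.143, -0.093]
contact_force: [-0.7, 0.8, -0.2]
gripper_width: 0.0
grasp_force: 0.0
```

```bash
python3 -c "from st import *;st()"
```

```text
1.35 j [-0.212  0.121 -0.278  0.357 -1.251 -1.081] p [ 399.3 -340.3  328.8] F [-0.7  0.8 -0.2] w 0.025487579884145423
tool axes x [-0.904 -0.355  0.237] y [-0.408  0.881 -0.239] z [-0.124 -0.313 -0.942]
```

Request:
servo_tool(
  rows=[
    [[0, -7, 22, -22, -0.14, -0.076, 0.054], [0, -14, 44, -45, -0.29, -0.153, 0.108], [0, -21, 66, -67, -0.43, -0.229, 0.162], [0, -28, 87, -90, -0.57, -0.306, 0.216], [0, -35, 109, -112, -0.71, -0.382, 0.27], [0, -42, 131, -135, -0.86, -0.459, 0.324], [0, -47, 152, -157, -1.0, -0.535, 0.378], [0, -47, 152, -157, -1.0, -0.535, 0.378]],
  ],
)

```text
clock: 2.35
position: [400.2, -143.5, 432.2]
ee_rot: [0.017, 0.924, 0.368, 0.104]
contact_force: [-0.5, -1.2, 0.3]
gripper_width: 0.1
grasp_force: 0.0
```

```bash
cat > fit.py <<'E'
from st import *
from scipy.optimize import least_squares
def FK(j,k):
    # k: sx,lat,h, ux,uz, fx,fz, d, lat2
    A=Ro.from_euler('z',j[0]);S=A*Ro.from_euler('y',j[1]);F=A*Ro.from_euler('y',j[1]-j[2]);W=F*Ro.from_euler('x',-j[3])*Ro.from_euler('y',-j[4])
    T=W*Ro.from_euler('x',-np.pi/2)*Ro.from_euler('y',0) 
    # tool: z along W x-axis; j6 about it
    M=np.array([[0,0,1],[-1,0,0],[0,-1,0]],float) # cols tool x,y,z in W at j6=0: x=-L,y=-U,z=F
    T=W*Ro.from_matrix(M)*Ro.from_euler('z',-j[5])
    p=A.apply([k[0],k[1],k[2]])+S.apply([k[3],0,k[4]])+F.apply([k[5],0,k[6]])+W.apply([k[7],0,0])
    return p,T
def data():
    D=[json.loads(l) for l in open('log.jsonl')]
    D.append(dict(j=[-0.985,0.385,0.008,0,-1.194,-0.259],p=[200.5,-591.4,230.7],q=[-.16258,.98669,.00108,-.00023]))
    return D
def fit():
    D=data()
    k0=np.array([0,-160,200,0,350,350,0,250.])
    f=lambda k:np.r_[np.concatenate([FK(d['j'],k)[0]-d['p'] for d in D]),0.01*(k-k0)]
    r=least_squares(f,k0)
    return r.x,r.fun[:-8],[(FK(d['j'],r.x)[1].inv()*Ro.from_quat(d['q'])).magnitude() for d in D]
E
python3 - <<'E'
from fit import *
st(); k,e,o=fit();print(k,e,np.array(o))
E
```

```text
2.35 j [-0.556  0.074  0.146 -0.778 -1.808 -1.179] p [ 400.2 -143.5  432.2] F [-0.5 -1.2  0.3] w 0.10064081993269108
tool axes x [-0.978  0.108 -0.179] y [-0.044  0.728  0.684] z [ 0.204  0.677 -0.707]
[ 211.035 -148.997  194.367  187.819  529.431   34.387  -35.148  334.157] [  8.625   8.122 -19.873  -3.535 -10.871   8.095  -7.967  -7.216   7.469
   8.667   6.643   4.309] [0.    0.    0.    0.002]
```

```bash
sed -i 's/k\[7\],0,0\]/k[7],k[8],k[9]]/; s/350,350,0,250\./350,350,0,250.,0,0/; s/fun\[:-8\]/fun[:-10]/; s/0.01\*(k-k0)/0.003*(k-k0)/' fit.py
python3 - <<'E'
from fit import *
k,e,o=fit();print(k,e)
E
```

```text
[  -3.219   -1.22   162.749    4.403  562.859  418.792   -0.062  297.803
 -158.656    2.102] [-0.07  -0.054 -0.088  0.038  0.041  0.033  0.017  0.003  0.035  0.015
  0.006  0.02 ]
```

```bash
cat > ik.py <<'E'
from fit import *
K=fit()[0]
LO=np.array([-3.14,-1.21,-1.07,-3.16,-2.99,-3.1]);HI=np.array([3.14,2.06,1.41,2.05,-.16,3.1])
def IK(p,R,j0):
    Rr=Ro.from_matrix(R)
    def f(j):
        a,T=FK(j,K);return np.r_[(a-p)/100,(T.inv()*Rr).as_rotvec()]
    r=least_squares(f,np.clip(j0,LO+.01,HI-.01),bounds=(LO,HI));return r.x,np.abs(r.fun).max()
def toolR(az,el=0,roll=0):
    z=np.array([np.cos(az)*np.cos(el),np.sin(az)*np.cos(el),np.sin(el)])
    x=np.array([-np.cos(az)*np.sin(el),-np.sin(az)*np.sin(el),np.cos(el)])
    return np.c_[x,np.cross(z,x),z]@Ro.from_euler('z',roll).as_matrix()
PSI=0.198;C=np.array([632.5,-11.3]);BX=np.array([np.cos(PSI),np.sin(PSI)]);BY=np.array([-np.sin(PSI),np.cos(PSI)])
def lipP(x,y,z): return np.r_[C+BX*x+BY*y,z]
def pts(j):
    A=Ro.from_euler('z',j[0]);S=A*Ro.from_euler('y',j[1]);F=A*Ro.from_euler('y',j[1]-j[2]);W=F*Ro.from_euler('x',-j[3])*Ro.from_euler('y',-j[4])
    s=A.apply(K[:3]);e=s+S.apply([K[3],0,K[4]]);w=e+F.apply([K[5],0,K[6]]);return s,e,w,w+W.apply([0,K[8],K[9]])
E
cat > t.py <<'E'
from ik import *
rng=np.random.default_rng(0)
for daz in (-.5,-.25,0,.25,.5):
  for z in (80,265):
    seen=[]
    for i in range(25):
        j,e=IK(lipP(35,0,z),toolR(PSI+daz),rng.uniform(LO,HI))
        if e<1e-3 and not any(np.abs(j-s).max()<.05 for s in seen):
            seen.append(j);m=np.minimum(j-LO,HI-j).min();P_=pts(j)
            print(daz,z,j,'marg',round(m,2),'elb',P_[1].round(0),'wr',P_[2].round(0),P_[3].round(0))
E
python3 t.py
```

```text
-0.25 80 [-0.384  0.949 -0.782 -2.806 -1.722 -1.518] marg 0.29 elb [ 423. -172.  487.] wr [ 361. -147.   74.] [369.  11.  80.]
-0.25 265 [-0.38   0.419 -0.76  -2.789 -1.201 -1.703] marg 0.31 elb [213. -86. 675.] wr [ 361. -146.  288.] [369.  11. 265.]
0 80 [-0.491  0.91  -0.62  -2.452 -1.539 -1.597] marg 0.45 elb [ 391. -210.  505.] wr [ 406. -218.   86.] [375. -63.  80.]
0 265 [-0.47   0.41  -0.584 -2.386 -1.128 -1.954] marg 0.49 elb [ 200. -103.  677.] wr [ 404. -206.  326.] [375. -63. 265.]
0.25 80 [-0.528  0.873 -0.436 -2.15  -1.425 -1.789] marg 0.63 elb [ 372. -218.  521.] wr [ 465. -273.  116.] [ 398. -133.   80.]
0.25 265 [-0.498  0.433 -0.406 -2.063 -1.169 -2.2  ] marg 0.66 elb [ 208. -114.  672.] wr [ 453. -248.  360.] [ 398. -133.  265.]
0.5 80 [-0.52   0.865 -0.25  -1.89  -1.418 -2.002] marg 0.82 elb [ 371. -214.  524.] wr [ 531. -306.  148.] [ 439. -196.   80.]
0.5 265 [-0.499  0.487 -0.233 -1.824 -1.293 -2.386] marg 0.71 elb [ 231. -127.  658.] wr [ 508. -278.  382.] [ 439. -196.  265.]
```

```bash
cat > plan.py <<'E'
from ik import *
def rows(jt,n,j0=None,show=True):
    s=arm.read_state();j0=np.array(s['joints']) if j0 is None else j0
    p0,T0=FK(j0,K);out=[]
    for i in range(1,n+1):
        p,T=FK(j0+(jt-j0)*i/n,K)
        d=T0.inv().apply(p-p0);w=(T0.inv()*T).as_rotvec()
        out.append([0]+[int(round(v)) for v in d]+[round(float(v),2) for v in w])
        print(out[-1],'tcp',p.round(0),'z',T.as_matrix()[:,2].round(2),'wr',[round(q[2]) for q in pts(j0+(jt-j0)*i/n)[2:]])
    return out
E
python3 - <<'E'
from plan import *
print(arm.read_state()['joints'])
jt,e=IK(lipP(-170,0,200),toolR(PSI),[-.48,.6,-.6,-2.4,-1.3,-1.8]);print(jt,e)
rows(jt,16)
E
```

```text
[-0.556  0.074  0.146 -0.778 -1.808 -1.179]
[-0.897  0.6   -0.942 -2.046 -1.558 -1.596] 5.156167159903191e-12
[0, 3, -8, 34, -0.1, -0.0, 0.09] tcp [ 404. -126.  402.] z [ 0.2   0.75 -0.63] wr [710, 590]
[0, 7, -14, 66, -0.21, -0.01, 0.19] tcp [ 407. -108.  375.] z [ 0.22  0.81 -0.55] wr [666, 538]
[0, 10, -17, 94, -0.31, -0.01, 0.3] tcp [410. -91. 352.] z [ 0.24  0.85 -0.46] wr [621, 489]
[0, 13, -19, 120, -0.41, -0.03, 0.41] tcp [413. -75. 332.] z [ 0.27  0.89 -0.37] wr [577, 442]
[0, 14, -19, 142, -0.51, -0.04, 0.52] tcp [416. -59. 316.] z [ 0.32  0.9  -0.28] wr [533, 399]
[0, 15, -18, 162, -0.6, -0.06, 0.63] tcp [420. -46. 303.] z [ 0.38  0.91 -0.19] wr [491, 360]
[0, 13, -18, 178, -0.7, -0.09, 0.75] tcp [424. -35. 291.] z [ 0.44  0.89 -0.11] wr [450, 325]
[0, 11, -18, 192, -0.79, -0.12, 0.88] tcp [430. -26. 282.] z [ 0.51  0.86 -0.04] wr [412, 294]
[0, 7, -20, 204, -0.88, -0.15, 1.0] tcp [436. -20. 273.] z [0.58 0.81 0.02] wr [375, 268]
[0, 3, -23, 213, -0.97, -0.18, 1.13] tcp [442. -16. 265.] z [0.66 0.75 0.07] wr [341, 246]
[0, -2, -29, 220, -1.06, -0.22, 1.26] tcp [448. -15. 257.] z [0.73 0.67 0.1 ] wr [310, 228]
[0, -6, -37, 227, -1.14, -0.26, 1.4] tcp [454. -17. 248.] z [0.8  0.59 0.11] wr [283, 215]
[0, -10, -47, 232, -1.22, -0.3, 1.53] tcp [460. -22. 238.] z [0.86 0.5  0.11] wr [258, 206]
[0, -13, -59, 236, -1.3, -0.35, 1.67] tcp [464. -28. 227.] z [0.91 0.4  0.09] wr [237, 201]
[0, -14, -74, 240, -1.37, -0.4, 1.81] tcp [466. -36. 214.] z [0.95 0.3  0.05] wr [220, 199]
[0, -12, -90, 244, -1.44, -0.46, 1.96] tcp [466. -45. 200.] z [ 0.98  0.2  -0.  ] wr [206, 200]
```

Request:
servo_tool(
  rows=[
    [[0, 3, -8, 34, -0.1, 0, 0.09], [0, 7, -14, 66, -0.21, -0.01, 0.19], [0, 10, -17, 94, -0.31, -0.01, 0.3], [0, 13, -19, 120, -0.41, -0.03, 0.41], [0, 14, -19, 142, -0.51, -0.04, 0.52], [0, 15, -18, 162, -0.6, -0.06, 0.63], [0, 13, -18, 178, -0.7, -0.09, 0.75], [0, 11, -18, 192, -0.79, -0.12, 0.88], [0, 7, -20, 204, -0.88, -0.15, 1.0], [0, 3, -23, 213, -0.97, -0.18, 1.13]],
  ],
)

```text
clock: 3.6
position: [441.5, -14.1, 263.2]
ee_rot: [0.473, 0.496, 0.727, -0.033]
contact_force: [-0.0, -0.9, 0.0]
gripper_width: 0.1
grasp_force: 0.0
```

Run:
```python
from plan import *
st()
jt,e=IK(lipP(-170,0,200),toolR(PSI),[-.48,.6,-.6,-2.4,-1.3,-1.8]);print(jt,e)
rows(jt,7)
```

```text
3.6 j [-0.766  0.404 -0.534 -1.566 -1.649 -1.439] p [441.5 -14.1 263.2] F [-0.  -0.9  0. ] w 0.10832125836257785
tool axes x [-0.551  0.422  0.72 ] y [ 0.517 -0.505  0.691] z [0.655 0.753 0.06 ]
[-0.897  0.6   -0.942 -2.046 -1.558 -1.596] 5.156167159903191e-12
[0, -8, -2, 4, -0.09, -0.04, 0.1] tcp [447. -14. 257.] z [0.72 0.69 0.09] wr [314, 230]
[0, -16, -4, 6, -0.17, -0.08, 0.2] tcp [452. -16. 249.] z [0.78 0.62 0.11] wr [290, 218]
[0, -26, -5, 6, -0.26, -0.12, 0.31] tcp [457. -19. 242.] z [0.83 0.54 0.11] wr [268, 209]
[0, -36, -6, 5, -0.34, -0.16, 0.41] tcp [461. -23. 233.] z [0.88 0.46 0.1 ] wr [248, 203]
[0, -48, -8, 2, -0.43, -0.21, 0.51] tcp [464. -30. 223.] z [0.93 0.37 0.08] wr [232, 200]
[0, -59, -11, -3, -0.52, -0.26, 0.61] tcp [466. -37. 212.] z [0.96 0.28 0.05] wr [217, 199]
[0, -72, -16, -10, -0.6, -0.31, 0.72] tcp [466. -45. 200.] z [ 0.98  0.2  -0.  ] wr [206, 200]
```

Request:
servo_tool(
  rows=[
    [[0, -8, -2, 4, -0.09, -0.04, 0.1], [0, -16, -4, 6, -0.17, -0.08, 0.2], [0, -26, -5, 6, -0.26, -0.12, 0.31], [0, -36, -6, 5, -0.34, -0.16, 0.41], [0, -48, -8, 2, -0.43, -0.21, 0.51], [0, -59, -11, -3, -0.52, -0.26, 0.61], [0, -72, -16, -10, -0.6, -0.31, 0.72], [0, -72, -16, -10, -0.6, -0.31, 0.72]],
  ],
)

```text
clock: 4.6
position: [465.9, -43.2, 200.2]
ee_rot: [0.705, 0.071, 0.702, -0.071]
contact_force: [0.3, -0.3, 0.2]
gripper_width: 0.3
grasp_force: 0.0
```

Run:
```python
from st import *
import cv2,pickle
st()
p=arm.camera_params("wrist");im=arm.get_image("wrist");print(p)
pickle.dump(p,open('w1.pkl','wb'))
cv2.imwrite("pics/w1raw.png",im[:,:,::-1])
cv2.imwrite("pics/w1.png",cv2.resize(im[:,:,::-1],None,fx=1.5,fy=1.5,interpolation=cv2.INTER_CUBIC))
```

```text
4.6 j [-0.899  0.599 -0.942 -2.042 -1.554 -1.598] p [465.9 -43.2 200.2] F [ 0.3 -0.3  0.2] w 0.31139081931741835
tool axes x [0.004 0.    1.   ] y [ 0.199 -0.98  -0.001] z [ 0.98   0.199 -0.004]
{'intrinsics': array([[297.319,   0.   , 251.954],
       [  0.   , 297.319, 187.491],
       [  0.   ,   0.   ,   1.   ]]), 'R': array([[ 0.2  , -0.98 , -0.001],
       [-0.274, -0.055, -0.96 ],
       [ 0.941,  0.192, -0.28 ]]), 't': array([-135.186,  345.77 , -217.899])}
```

View pics/w1.png

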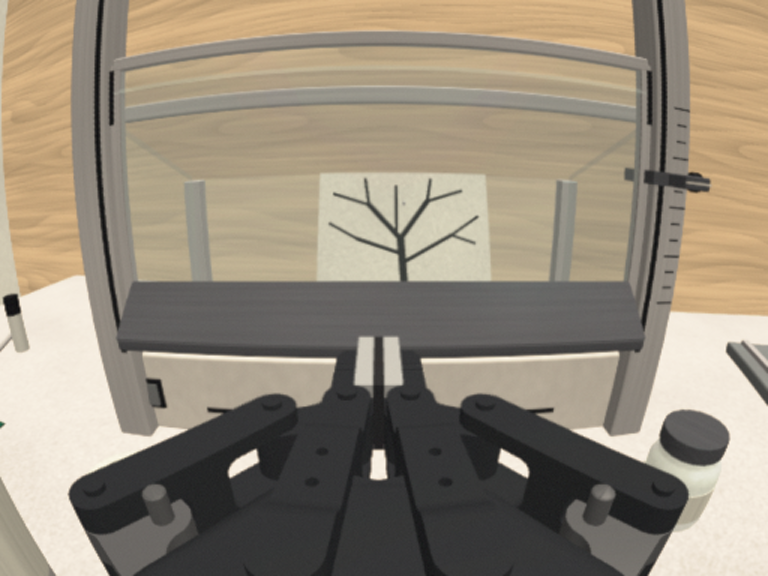

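The wrist view shows the lip square on: its front face spans (118,348) to (642,350) in the enlarged picture. The pointer is near (700,183). I'll crop both for precise edges.

Run:
```python
import cv2,numpy as np
a=cv2.imread("pics/w1raw.png")
c1=a[100:145,415:485]; c2=a[205:250,370:440]; c3=a[205:250,70:140]
f=lambda c:cv2.resize(c,None,fx=8,fy=6.4*1.0,interpolation=cv2.INTER_CUBIC)
cv2.imwrite("pics/c.png",np.vstack([f(c1),f(c2)]))
g=a.sum(2)/3
for col in (100,150,200,300,350,400,420): print(col,g[224:242,col].astype(int))
for col in (462,466,470): print(col,g[112:132,col].astype(int))
```

```text
100 [ 96  96  92  82  74  65  65  64  63  69 130 227 226 199 170 162 161 161]
150 [ 95  94  93  96  93  82  79  69  67  65  64  64 104 200 233 221 192 169]
200 [ 97  97  97  97  99  97  89  81  72  65  65  65  63  70 142 234 233 211]
300 [ 97  97  96  98  99  98  89  82  73  67  66  62  61  67 128 231 232 211]
350 [ 98  99  99 100  98  84  80  68  65  65  63  64  95 179 231 226 202 172]
400 [ 97  98  97  83  81  69  65  65  63  67 117 217 231 213 181 164 161 159]
420 [ 99  98  81  79  69  64  62  63  62  73 107 116 121 123 125 127 128 130]
462 [153 156 133  68  37  61  75  67  74 115 129  79  64  61  49  49 119 162
 166 167]
466 [156 155 158 138  64  50  76  71  68  98 137 115  71  63  57  77 138 160
 167 167]
470 [155 154 158 165 171 164 137  88  68  71 114 135  85  64  61  84 149 161
 165 169]
```

View pics/c.png

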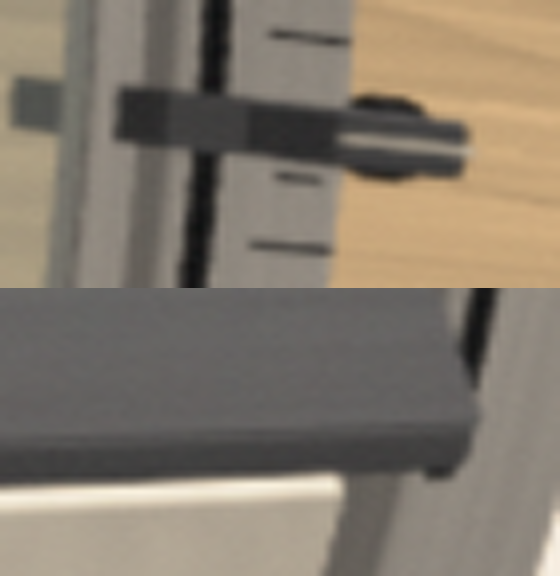

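The pointer's white line sits at wrist pixel (465.3,122.2). The lip's lower front edge crosses (100,234.2), (200,238.0), (300,238.2) and (400,234.3). Next is a joint fit of all views.

```bash
cat > m.py <<'E'
from h import *
import pickle
np.set_printoptions(precision=2,suppress=True)
def wproj(p,X):
    c=p['R']@np.asarray(X,float)+p['t'];r=np.hypot(c[0],c[1]);th=np.arctan2(r,c[2]);K=p['intrinsics']
    return np.array([K[0,2]+K[0,0]*th*c[0]/r,K[1,2]+K[1,1]*th*c[1]/r])
W=pickle.load(open('w1.pkl','rb'))
E
cat > m1.py <<'E'
from m import *
f=lambda X:np.r_[(proj("scene",X)-(342.9,305.4))/1.,(proj("side",X)-(316.3,116.3))/1.,(wproj(W,X)-(465.3,122.2))/.4]
r=least_squares(f,[660,-265,277]);M=r.x;print('marker',M,r.fun)
edge=[(100,234.15),(150,236.4),(200,238.),(300,238.15),(350,236.6),(400,234.3)]
def lf(q):
    x,y,a,z=q;c=np.array([x,y]);by=np.array([-np.sin(a),np.cos(a)])
    g=lambda s,dz:np.r_[c+by*s,z+dz]
    res=[]
    ss=np.linspace(-235,235,400);L=np.array([wproj(W,g(s,-6)) for s in ss])
    o=np.argsort(L[:,0])
    for u,v in edge: res.append((np.interp(u,L[o,0],L[o,1])-v)/.3)
    res.append((wproj(W,g(-230,0))[0]-428.7)/1);res.append((wproj(W,g(230,0))[0]-80)/1)
    res+=list(proj("side",g(230,-6))-(194.3,223.4))+list(proj("side",g(-230,-6))-(305.1,154.9))
    res+=list(proj("scene",g(230,0))-(223.6,139.3))+list(proj("scene",g(-230,0))-(332.1,295.7))
    return np.array(res)
r=least_squares(lf,[632,-11,.198,118]);print('lip',r.x,r.fun)
x,y,a,z=r.x;d=M[:2]-[x,y];print('marker in booth',d@[np.cos(a),np.sin(a)],d@[-np.sin(a),np.cos(a)],'dz',M[2]-z)
E
python3 m1.py
```

```text
marker [ 667.25 -262.36  265.68] [ 1.6  -3.3  -0.27  3.02  1.   -0.12]
lip [634.15 -11.87   0.2  123.7 ] [-0.58  0.3  -0.   -0.12  0.42  0.11  0.47 -0.97 -0.99  0.57 -1.66 -1.44
  0.12  0.07  1.02  1.32]
marker in booth -16.708459487746886 -252.11547187744156 dz 141.97568475303086
```

```bash
sed -i 's/^PSI=0.198;C=np.array(\[632.5,-11.3\])/PSI=0.2;C=np.array([634.15,-11.87])/' ik.py
python3 - <<'E'
from plan import *
s,R=st();j=np.array(s['joints'])
for x,z in ((-150,85),(-60,85),(30,85),(30,180),(30,250),(-60,240),(-130,240)):
    jt,e=IK(lipP(x,0,z),toolR(PSI),j);j=jt;P_=pts(j)
    d=R.T@(lipP(x,0,z)-s['position']);print(x,z,d.round(1),j,round(e,4),P_[1].round(),P_[2].round(),P_[3].round())
print(Ro.from_matrix(R.T@toolR(PSI)).as_rotvec())
E
```

```text
4.65 j [-0.899  0.598 -0.941 -2.042 -1.554 -1.598] p [466.3 -43.5 200.6] F [-0.2 -0.1  0.3] w 0.12516175278717143
tool axes x [0.002 0.002 1.   ] y [ 0.199 -0.98   0.001] z [ 0.98   0.199 -0.002]
-150 85 [-115.6    2.2   21. ] [-0.833  1.101 -0.88  -2.072 -1.776 -1.214] 0.0 [ 338. -371.  415.] [ 225. -247.   29.] [ 195. -101.   85.]
-60 85 [-115.4    2.2  111. ] [-0.647  0.966 -0.768 -2.287 -1.679 -1.448] 0.0 [ 370. -280.  481.] [ 315. -238.   65.] [284. -83.  85.]
30 85 [-115.2    2.3  201. ] [-0.502  0.902 -0.626 -2.439 -1.538 -1.599] 0.0 [ 387. -213.  510.] [ 403. -222.   89.] [372. -65.  85.]
30 180 [-20.2   2.4 200.8] [-0.498  0.638 -0.639 -2.422 -1.347 -1.763] 0.0 [ 295. -160.  613.] [ 403. -219.  210.] [372. -65. 180.]
30 250 [ 49.8   2.5 200.6] [-0.486  0.446 -0.602 -2.384 -1.175 -1.921] 0.0 [ 216. -114.  669.] [ 402. -212.  304.] [372. -65. 250.]
-60 240 [ 39.6   2.4 110.7] [-0.638  0.419 -0.761 -2.265 -1.313 -1.868] 0.0 [ 185. -137.  676.] [ 314. -233.  286.] [284. -83. 240.]
-130 240 [39.5  2.4 40.7] [-0.79   0.391 -0.858 -2.128 -1.397 -1.842] 0.0 [ 152. -153.  682.] [ 246. -248.  282.] [215. -97. 240.]
[-0.001  0.002  0.001]
```

Run:
```python
from plan import *
s,R=st();j=np.array(s['joints'])
az=PSI+.25
print('rot',Ro.from_matrix(R.T@toolR(az)).as_rotvec())
for x,y,z in ((-40,-10,180),(-40,-10,92),(30,5,92),(30,5,180),(30,5,250),(-50,-15,240),(-120,-30,240)):
    jt,e=IK(lipP(x,y,z),toolR(az),j);j=jt;P_=pts(j)
    d=R.T@(lipP(x,y,z)-s['position']);print(x,z,d.round(1),(toolR(az).T@(lipP(x,y,z)-s['position'])).round(),j,round(e,4),P_[1].round(),P_[2].round(),P_[3].round())
```

```text
4.65 j [-0.899  0.598 -0.941 -2.042 -1.554 -1.598] p [466.3 -43.5 200.6] F [-0.2 -0.1  0.3] w 0.12516175278717143
tool axes x [0.002 0.002 1.   ] y [ 0.199 -0.98   0.001] z [ 0.98   0.199 -0.002]
rot [0.249 0.002 0.001]
-40 180 [-20.3  12.4 130.8] [-21.  44. 124.] [-0.64   0.608 -0.552 -2.016 -1.385 -1.94 ] 0.0 [ 258. -193.  623.] [ 394. -293.  237.] [ 329. -159.  180.]
-40 92 [-108.3   12.2  131. ] [-109.   44.  124.] [-0.648  0.852 -0.541 -2.037 -1.491 -1.729] 0.0 [ 338. -256.  531.] [ 398. -301.  117.] [ 329. -159.   92.]
30 92 [-108.2   -2.7  201. ] [-109.   47.  195.] [-0.53   0.848 -0.452 -2.145 -1.421 -1.798] 0.0 [ 365. -214.  533.] [ 462. -271.  127.] [ 394. -131.   92.]
30 180 [-20.2  -2.6 200.8] [-21.  47. 195.] [-0.52   0.63  -0.458 -2.116 -1.305 -1.979] 0.0 [ 288. -165.  616.] [ 458. -263.  243.] [ 394. -131.  180.]
30 250 [ 49.8  -2.5 200.6] [ 49.  47. 195.] [-0.506  0.463 -0.428 -2.073 -1.2   -2.154] 0.0 [ 221. -122.  665.] [ 453. -251.  338.] [ 394. -131.  250.]
-50 240 [ 39.6  17.5 120.6] [ 39.  47. 113.] [-0.651  0.44  -0.535 -1.968 -1.314 -2.114] 0.0 [ 191. -146.  671.] [ 380. -289.  322.] [ 320. -166.  240.]
-120 240 [39.4 32.4 50.6] [39. 44. 41.] [-0.792  0.409 -0.605 -1.852 -1.399 -2.104] 0.0 [ 158. -160.  678.] [ 314. -319.  321.] [ 254. -195.  240.]
```

Request:
servo_tool(
  rows=[
    [[0, -10, 6, 45, 0.12, 0, 0], [0, -20, 12, 90, 0.25, 0, 0], [0, -20, 12, 131, 0.25, 0, 0], [0, -50, 12, 131, 0.25, 0, 0], [0, -80, 12, 131, 0.25, 0, 0], [0, -108, 12, 131, 0.25, 0, 0], [0, -108, 12, 131, 0.25, 0, 0]],
  ],
)

```text
clock: 5.52
position: [597.0, -29.1, 90.8]
ee_rot: [0.691, 0.157, 0.688, -0.158]
contact_force: [0.7, -0.2, -0.0]
gripper_width: -0.3
grasp_force: 0.0
```

Run:
```python
from plan import *
import cv2
s,R=st()
for t in (lipP(30,5,92),lipP(30,5,105)): print((R.T@(t-s['position'])).round(1))
print(Ro.from_matrix(R.T@toolR(PSI+.25)).as_rotvec())
a=arm.get_image("side")[:,:,::-1][80:250,150:340];b=arm.get_image("wrist")[:,:,::-1]
cv2.imwrite("pics/ins.png",np.hstack([cv2.resize(a,(390,349)),cv2.resize(b,(410,307))[0:307,:][list(range(307))+[306]*42]]))
```

```text
5.53 j [-0.647  0.853 -0.543 -2.037 -1.489 -1.729] p [597.  -29.1  90.8] F [ 0.7 -0.2 -0. ] w -0.2514475600799953
tool axes x [ 0.004 -0.001  1.   ] y [ 0.435 -0.9   -0.002] z [ 0.9    0.435 -0.003]
[ 1.4  3.2 71.2]
[14.4  3.2 71.2]
[-0.001  0.003 -0.002]
```

View pics/ins.png

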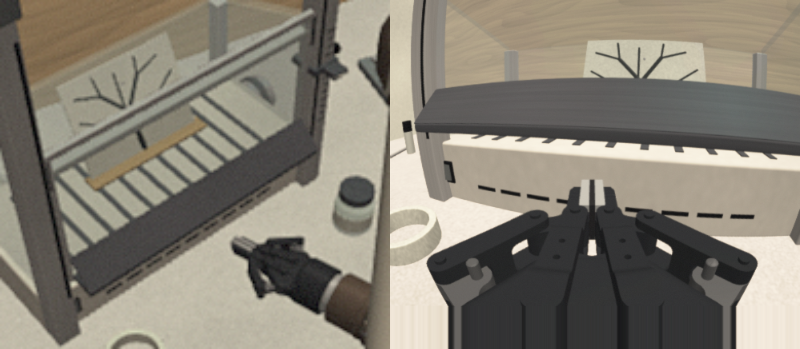

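The fingertips, near (592,185) in the right half, stand well below and in front of the lip. I'll move them in.

Request:
servo_tool(
  rows=[
    [[0, 1, 2, 25, 0, 0, 0], [0, 1, 3, 50, 0, 0, 0], [0, 1, 3, 68, 0, 0, 0], [0, 1, 3, 68, 0, 0, 0]],
  ],
)

```text
clock: 6.12
position: [659.8, -1.6, 95.2]
ee_rot: [0.689, 0.158, 0.689, -0.157]
contact_force: [-1.1, -0.4, 0.3]
gripper_width: -0.2
grasp_force: 0.0
```

Request:
servo_tool(
  rows=[
    [[0, 3, 0, 0, 0, 0, 0], [0, 6, 0, 0, 0, 0, 0], [0, 9, 0, 0, 0, 0, 0], [0, 12, 0, 0, 0, 0, 0], [0, 14, 0, 0, 0, 0, 0], [0, 16, 0, 0, 0, 0, 0], [0, 18, 0, 0, 0, 0, 0], [0, 20, 0, 0, 0, 0, 0]],
  ],
)

```text
clock: 7.12
position: [659.2, -2.7, 113.3]
ee_rot: [0.691, 0.157, 0.688, -0.158]
contact_force: [-2.3, -2.4, -3.4]
gripper_width: 0.0
grasp_force: 1.7
```

Request:
servo_tool(
  rows=[
    [[0, 6, 0, 0, 0, 0, 0], [0, 15, 0, 0, 0, 0, 0], [0, 25, 0, 0, 0, 0, 0], [0, 35, 0, 0, 0, 0, 0], [0, 45, 0, 0, 0, 0, 0], [0, 55, 0, 0, 0, 0, 0], [0, 65, 0, 0, 0, 0, 0], [0, 75, 0, 0, 0, 0, 0], [0, 84, 0, 0, 0, 0, 0], [0, 90, 0, 0, 0, 0, 0]],
  ],
)

```text
clock: 8.38
position: [659.5, -2.3, 204.5]
ee_rot: [0.69, 0.157, 0.689, -0.158]
contact_force: [-1.0, -0.9, -4.3]
gripper_width: -0.1
grasp_force: 1.9
```

Run:
```python
from st import *
import cv2,pickle
st()
p=arm.camera_params("wrist");im=arm.get_image("wrist")
pickle.dump(p,open('w2.pkl','wb'));print(-p['R'].T@p['t'])
cv2.imwrite("pics/w2raw.png",im[:,:,::-1])
cv2.imwrite("pics/w2.png",cv2.resize(im[:,:,::-1],None,fx=1.5,fy=1.5,interpolation=cv2.INTER_CUBIC))
```

```text
8.38 j [-0.521  0.567 -0.457 -2.1   -1.271 -2.037] p [659.5  -2.3 204.5] F [-1.  -0.9 -4.3] w -0.12254344665435521
tool axes x [ 0.002 -0.     1.   ] y [ 0.434 -0.901 -0.001] z [ 0.901  0.434 -0.001]
[531.466 -64.264 274.868]
```

View pics/w2.png

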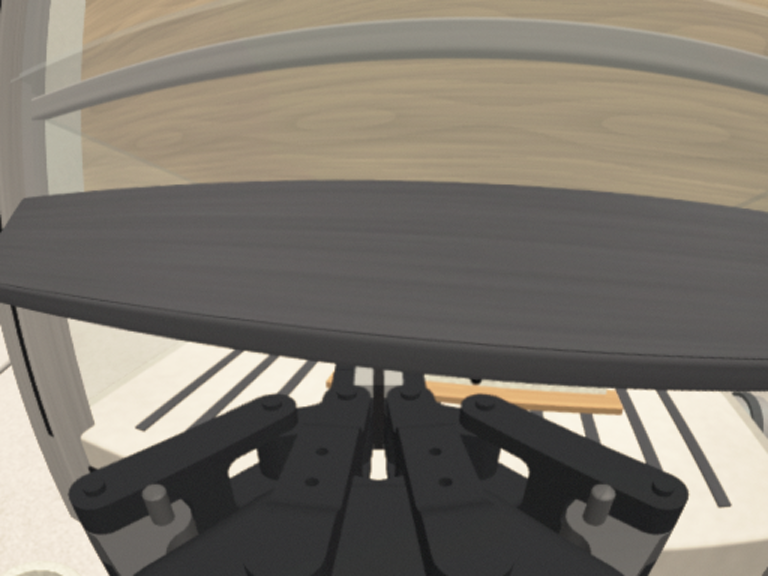

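The sash has risen with the fingers under it, and the lip's lower front edge passes near raw (400,259). I'll measure its height from the front-edge plane.

```bash
cat > lipz.py <<'E'
from m import *
import sys
def lipz(pk,img,cols,r0,r1):
    W=pickle.load(open(pk,'rb'));g=cv2.imread(img).mean(2);c=np.array([634.15,-11.87]);by=np.array([-np.sin(.2),np.cos(.2)])
    for u in cols:
        col=g[r0:r1,u];d=np.diff(col);i=np.argmax(d);m=(col[max(i-2,0)]+col[min(i+3,len(col)-1)])/2
        k=next(q for q in range(max(i-2,0),len(col)-1) if col[q]<=m<col[q+1]);v=r0+k+(m-col[k])/(col[k+1]-col[k])
        r=least_squares(lambda q:wproj(W,np.r_[c+by*q[0],q[1]])-(u,v),[0,200]);print(u,round(v,1),'s,zlow',r.x,'lip z',r.x[1]+6)
E
python3 - <<'E'
from lipz import *
lipz('w2.pkl','pics/w2raw.png',[70,100,130,180,300,330,400,440],200,275)
E
```

```text
70 216.7 s,zlow [108.66 216.07] lip z 222.06825954401953
100 222.6 s,zlow [ 82.88 216.01] lip z 222.0054470899596
130 227.9 s,zlow [ 61.5 216. ] lip z 221.99686304281735
180 242.7 s,zlow [ 32.5 212.3] lip z 218.30262084213933
300 250.6 s,zlow [-23.29 215.74] lip z 221.73694895338565
330 253.4 s,zlow [-35.97 215.65] lip z 221.65422432107079
400 258.1 s,zlow [-66.36 215.55] lip z 221.5500733659362
440 265.4 s,zlow [-86.16 212.66] lip z 218.6619706221208
```

Request:
servo_tool(
  rows=[
    [[0, 5, 0, 0, 0, 0, 0], [0, 11, 0, 0, 0, 0, 0], [0, 17, 0, 0, 0, 0, 0], [0, 23, 0, 0, 0, 0, 0], [0, 29, 0, 0, 0, 0, 0], [0, 34, 0, 0, 0, 0, 0], [0, 38, 0, 0, 0, 0, 0], [0, 41, 0, 0, 0, 0, 0], [0, 42, 0, 0, 0, 0, 0], [0, 42, 0, 0, 0, 0, 0]],
  ],
)

```text
clock: 9.68
position: [659.6, -2.5, 245.9]
ee_rot: [0.69, 0.157, 0.689, -0.158]
contact_force: [-0.1, 0.6, -1.9]
gripper_width: 0.1
grasp_force: 0.8
```

Request:
servo_tool(
  rows=[
    [[0, -6, 0, 0, 0, 0, 0], [0, -15, 0, 0, 0, 0, 0], [0, -15, 0, -30, 0, 0, 0], [0, -15, 0, -70, 0, 0, 0], [0, -15, 0, -110, -0.12, 0, 0], [0, -15, 0, -150, -0.25, 0, 0], [0, -15, 0, -170, -0.25, 0, 0], [0, -15, 0, -170, -0.25, 0, 0]],
  ],
)

```text
clock: 10.68
position: [506.2, -77.5, 230.8]
ee_rot: [0.705, 0.068, 0.703, -0.069]
contact_force: [-0.0, -1.0, -0.1]
gripper_width: 0.0
grasp_force: 0.0
```

Run:
```python
from st import *
import cv2,pickle
st()
p=arm.camera_params("wrist");im=arm.get_image("wrist")
pickle.dump(p,open('w3.pkl','wb'));print(-p['R'].T@p['t'])
cv2.imwrite("pics/w3raw.png",im[:,:,::-1])
cv2.imwrite("pics/w3.png",cv2.resize(im[:,:,::-1],None,fx=1.5,fy=1.5,interpolation=cv2.INTER_CUBIC))
```

```text
10.68 j [-0.862  0.421 -0.801 -2.057 -1.4   -1.879] p [506.2 -77.5 230.8] F [-0.  -1.  -0.1] w 0.007467505110920512
tool axes x [ 0.003 -0.001  1.   ] y [ 0.194 -0.981 -0.002] z [ 0.981  0.194 -0.002]
[ 366.865 -105.351  301.343]
```

View pics/w3.png

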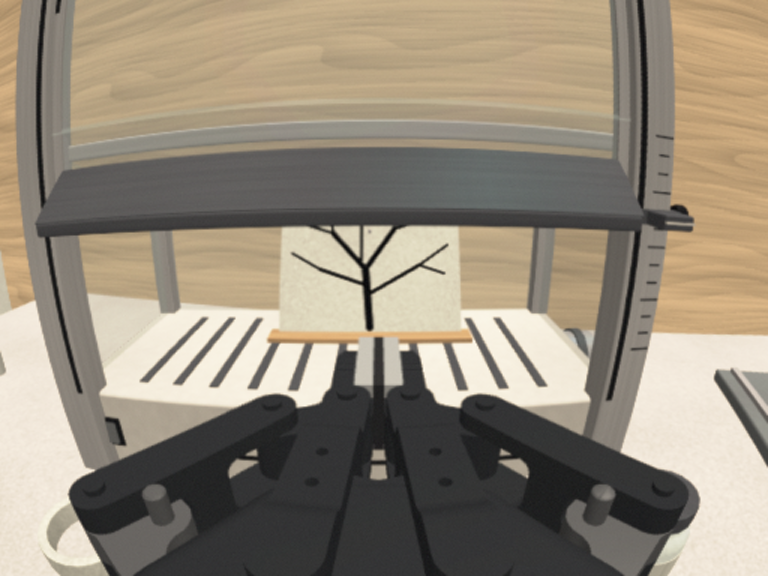

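The lip's right front corner (642,226) and the pointer (690,222) look level. I'll check that with numbers.

Run:
```python
from lipz import *
lipz('w3.pkl','pics/w3raw.png',[60,100,150,200,280,330],138,165)
W3=pickle.load(open('w3.pkl','rb'))
g=cv2.imread('pics/w3raw.png').mean(2)
for u in (430,438,444,448,452,456,460): print(u,g[134:158,u].astype(int))
print('predicted marker px',wproj(W3,[667.25,-262.36,265.68]), wproj(W3,[684,-259,265.68]))
print('lip end mid', [wproj(W3,np.r_[634.15+.1987*230,-11.87-.98*230,z]) for z in (257,263,269)])
```

```text
60 155.7 s,zlow [173.15 257.51] lip z 263.5059471506459
100 153.7 s,zlow [118.95 257.28] lip z 263.2790013656333
150 151.8 s,zlow [ 61.46 257.25] lip z 263.246280073206
200 150.5 s,zlow [ 10.45 257.25] lip z 263.2503139917094
280 150.0 s,zlow [-66.33 257.3 ] lip z 263.3039857339817
330 150.9 s,zlow [-115.7   257.01] lip z 263.00535602248567
430 [126 127 127 127 121  95  67  64  61  60  60  60  59  60  65  90 121 129
 130 130 130 129 131 130]
438 [130 130 128 129 128 119  93  87  65  50  41  43  43  43  44  43  45  49
  57  91 127 134 133 134]
444 [131 130 131 130 130 125 106  94  94  85  68  60  63  86 124  97  64  61
  60  84 134 141 145 149]
448 [156 159 135  57  17  30  78  89  94  92  80  64  65  91 149 135  75  60
  63  86 149 164 166 168]
452 [159 153 101  49  39  35  32  65  89  92  86  67  62  77 129 146  96  65
  60  77 133 159 163 166]
456 [158 156 155 127  67  36  29  28  44  85  89  73  62  66  99 148 109  67
  61  68 111 154 161 165]
460 [154 157 158 164 164 162 162 163 159 148 115  81  64  64  99 151 120  70
  62  66 108 150 159 163]
predicted marker px [452.87 149.98] [444.03 147.33]
lip end mid [array([427.68, 154.18]), array([428.24, 148.74]), array([428.77, 143.27])]
```

Run:
```python
from m import *
W3=pickle.load(open('w3.pkl','rb'))
for pr in (0,1):
    f=lambda X:np.r_[wproj(W,X)-(465.3,122.2),wproj(W3,X)-(452,148.7),pr*.1*((X[:2]-[634.15,-11.87])@[np.cos(.2),np.sin(.2)])]
    r=least_squares(f,[667,-262,266]);d=r.x[:2]-[634.15,-11.87];print(r.x,r.fun,d@[np.cos(.2),np.sin(.2)],d@[-np.sin(.2),np.cos(.2)])
```

```text
[ 678.67 -267.49  265.51] [-0.42 -0.16  0.37  0.16 -0.  ] -7.154438046883179 -259.3732045494956
[ 684.22 -270.45  265.11] [-0.52  0.07  0.44 -0.05 -0.23] -2.3013151221381487 -263.3761909588282
```

The marker is at 265.3 mm and the lip at 263.3 mm, so the sash is 2 mm low against a limit of 8 mm. The hand is clear, so I'm handing in.

```bash
python3 -c "
from bench import arm
print(arm.job_done())"
```

```text
the job is handed in; nothing more can be done
None
```

I pushed the sash up with the fingertips beneath its lip, left it about 2 mm below the marker pointer by my measurement (limit 8 mm), withdrew the hand, and handed the job in; I kept clear of the can, jar and tape but did not re-measure them, and no verdict came back.

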